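Level the tea riser with the spirit level and keep it pressed

ROBOT

A 6-joint arm with a two-finger parallel gripper is mounted at the origin on the work surface. World frame = base frame: x ahead of the robot, y to its left, z up, the work surface at z = 0. Lengths are in m, angles in degrees, forces in N, time in s.
With the tool pointing down it reaches from about 0.325 to 0.9 m from the base axis. Payload 6.1 kg.
Tool frame: the origin (TCP) lies between the finger pads; the fingertips stand ahead of it and the grasp point (between the pads) is the TCP (r.tip_extent is the z of the fingertips in the tool frame, in m); z points along the fingers, y is the line along which they close (so a half turn about z gives the same grasp; the last joint's range is limited). The gripper opens to 85 mm and grips with 20 to 120 N. Pads are 22 mm wide; open, the fingers measure 114 mm over their backs; the gripper's body (76 mm by 85 mm) begins 54 mm behind the grasp point. The pads swing forward as they close: fully open they stand 13 mm farther back than shut.
Start: joints at [61.243, 12.628, 87.462, -0, 79.91, -7.225], TCP at [0.229, 0.581, 0.25] pointing down, gripper open.
Joint ranges: [-170.65, 170.65], [-52.31, 119.04], [5.05, 147.46], [-71.25, 251.25], [11.57, 151.72], [-153.62, 153.62]. Speed limits (degrees/s): [147.25, 147.25, 172.46, 180, 180, 180].

INTERFACE

Orientations are given as a 3x3 rotation matrix whose columns are the frame's x, y, z axes.
In Python, from bench import r gives the robot as it stands. The module is installed in compiled form; this text tells all that it offers. Calls block until the motion is done:
- r.move_pose(position, orientation): joint-space move of the TCP to a pose.
- r.line_to(position, feed=0.15, attitude=None, threshold=None): straight line of the TCP; attitude=None keeps the orientation; feed is the mean speed in m/s. With threshold (N) it stops when the force on the tool has changed by that much, and returns True; else False.
- r.set_joints(angles): joint-space move.
- r.grip(opening, grip_force=None): finger opening in m; grip_force is the grip in N (None keeps the last); returns when the fingers have stopped.
- r.dwell(seconds).
- r.inverse_kinematics(position, orientation): joint angles nearest the present ones, or None.
- r.sense(): the state.
- r.get_image(name): name is "scene" or "top"; returns (picture, depth): 400x640x3 uint8, blue, green, red; 400x640 float32, m along the optical axis (not along the pixel's ray), 0 where there is no reading.
- r.camera_model(name): a dict with "K" (3x3 intrinsics, pixels), "k1" (the pictures are not rectified: a ray, as slopes to the right and down, at radius r is drawn at 1 + k1 r^2 times it, then the intrinsics apply), "extrinsics" (4x4, takes a point from camera to world coordinates). Camera axes: x right, y down, z forward; pixel columns grow to the right and rows downward; lengths in m; the calibration is good to about 2 mm. A picture is of the moment at which its call begins. camera_model takes no time and is no camera call.
A pose or a line that the arm cannot do raises r.IKError and nothing moves.
- r.job_done(): hands the job in; it is judged then, once.
The state is a dict: "clock": time; "joint_pos": joint angles; "qvel": joint speeds; "effort": joint torques, N m; "tool_pos": TCP position; "eef_rot": TCP orientation; "contact_force": force on the tool from outside, world axes, zero at the start; "wrist_torque": the same for the moment, N m; "width": finger opening in m; "grasp_force": force on a finger pad.
Only numpy, scipy, OpenCV 4.12 (cv2) and the standard library are available. Lean on these libraries where they do the work, as an engineer would, in place of code of your own. Each camera call takes 0.05 s, during which the arm holds its last target. There are 200 camera calls.

TASK

The little tea riser on the ledge slopes: pick up the spirit level and lay it upright along the middle of the riser's board, let go of it, and then turn the knob of the levelling foot until the bubble sits between the two lines of the vial. Finally press the level down on the board with a steady push of about 12 N, leaving the bubble centred and everything else on the ledge undisturbed, and finish while still pressing.

Things in the scene. Friction and masses are not known exactly. Their poses are not given: they have to be found in the camera images.
- level_mid (a point): middle of the loose spirit level, an aluminium bar with black ends, 200 mm long (its x), 26 mm wide (y), 44 mm tall (z), 0.3 kg; this point is 22 mm above its underside. Over the middle 72 mm its solid part is only 30 mm tall and carries the vial; the top faces on both sides of it, 36 to 100 mm from the middle, are flat, 44 mm above the underside, and are good to press on. At first it stands upright on the ledge.
- vial_mid (a point): middle of the vial (a lying pale green tube, 72 mm long, 13 mm thick) in the top of the level, 40 mm above the level's underside; x along the level. Two black rings round the vial lie 11.8 mm either side of it. Touching the vial is harmless.
- bubble_mid (a point): middle of the white bubble, 15 mm long, in the vial; it runs up to 21 mm either way from the vial's middle to the higher end, 0.35 mm per 0.001 rad of the level's slope, and takes about 1.5 s to settle. Centred means less than 4 mm from the vial's middle along it.
- board_mid (a point): middle of the top face of the riser's board, a light wooden board 120 mm wide (x), 330 mm long (y), about 45 mm above the ledge. One end (-y) is hinged on a fixed dark block, the other (+y) is carried by the levelling foot. z is the board's upward normal. At first the +y end is the lower by 0.028 to 0.052 rad. The foot locks itself: a push of up to 20 N on the board does not move it.
- foot_grip (a point): grip point of the levelling foot's knob, on its vertical axis, 45 mm beyond the board's +y end and about 87 mm above the ledge. The grip is an upright black bar 42 mm long (x), 14 mm thick (y), 32 mm tall, its top 7 mm above this point; x turns with the knob. It stays at one height while it turns; it needs about 0.2 N m.
- foot (a joint): turn of the levelling foot's knob, rad, 0 at the start and at its lower stop, growing clockwise seen from above, up to 2.4. Each radian raises the +y end of the board by 0.035 rad, which shifts the bubble of a level lying along the board 12 mm towards the foot. It stays where it is left.
- tin: bystander, to be left alone: closed red tin candy box, 114 x 154 x 55 mm; origin at the centre of its underside
- jar: bystander, to be left alone: glass jar with a twist cap, 72 mm across, 100 mm tall; origin at the centre of its underside
- teapot: bystander, to be left alone: small ceramic teapot, 110 mm across, 100 mm tall, spout to +x; origin at the centre of its underside
- strainer: bystander, to be left alone: steel tea strainer, bowl 68 mm across, 24 mm tall, handle reaching 100 mm to +x; origin at the centre of its underside
- incense: bystander, to be left alone: wooden incense holder, a low bar 30 x 150 x 25 mm; origin at the centre of its underside
- cup: bystander, to be left alone: handleless tea cup, 68 mm across, 60 mm tall; origin at the centre of its underside

How it is judged (in metres and radians):
On the way, in this order (a step that is already met when the one before it is completed fails the run):
1. the level lies upright along the board, let go (x of level_mid in the frame of board_mid between -0.047 and 0.047 m and y of level_mid in the frame of board_mid between -0.066 and 0.066 m and z of level_mid in the frame of board_mid between 0.017 and 0.028 m and angle between the x axis of level_mid and the y axis of board_mid, either way round below 0.2 rad and angle between level_mid's own z axis and vertical below 0.1 rad and contact force between level and board above 1 N and contact force between the fingers and level below 0.3 N), for 0.2 s.
2. the foot is turned until the bubble is centred (x of level_mid in the frame of board_mid between -0.047 and 0.047 m and y of level_mid in the frame of board_mid between -0.066 and 0.066 m and z of level_mid in the frame of board_mid between 0.017 and 0.028 m and angle between the x axis of level_mid and the y axis of board_mid, either way round below 0.2 rad and angle between level_mid's own z axis and vertical below 0.1 rad and x of bubble_mid in the frame of vial_mid between -0.0045 and 0.0045 m and angle between board_mid's own z axis and vertical below 0.018 rad and value of joint foot above 0.3 rad), for 0.3 s.
At the end, for the whole second after the job is handed in: The level lies upright on the board, wholly on it and along it within 0.2 rad, the bubble is within 4.5 mm of the vial's middle (board within 0.018 rad of level), nothing moves, and the robot is pressing the level so that it bears on the board with 6 to 35 N (x of level_mid in the frame of board_mid between -0.047 and 0.047 m and y of level_mid in the frame of board_mid between -0.066 and 0.066 m and z of level_mid in the frame of board_mid between 0.017 and 0.028 m and angle between the x axis of level_mid and the y axis of board_mid, either way round below 0.2 rad and angle between level_mid's own z axis and vertical below 0.1 rad and x of bubble_mid in the frame of vial_mid between -0.0045 and 0.0045 m and angle between board_mid's own z axis and vertical below 0.018 rad and contact force between level and board between 6 and 35 N and contact force between any of the fingers, the arm and level above 2.5 N and linear speed of level below 0.02 m/s and velocity of joint foot below 0.05 rad/s); the arm keeps its last pose, push and grip.
It fails at once if a bystander is shifted by more than 30 mm (distance of any of tin, jar, teapot, strainer, incense, cup from where it was at the start of the episode above 0.03 m).
It fails at once if a bystander is tipped over (angle between any of tin, jar, teapot, strainer, incense, cup's own z axis and vertical above 0.4 rad).
It also fails if it takes over 72 s, if anything falls off the work surface, if the arm or the gripper's body presses on something with over 40 N, if the wrist force passes 120 N, or if a joint passes its speed limit or range.

## Working session

There is one attempt and no reset: what is moved stays moved. The work goes in short steps, each a Python script; the robot and the scene stay as the last script left them, time stands still between calls to the robot, and variables do not carry over. Pictures are saved under pics/ and viewed, at most 10 in all, crops included, and the job is handed in when it is done.

```bash
mkdir -p pics; cat > h.py <<'E'
import numpy as np, cv2
from bench import r
def cloud(name):
    im,d=r.get_image(name); c=r.camera_model(name); K=np.array(c["K"]);T=np.array(c["extrinsics"])
    v,u=np.mgrid[0:400,0:640].astype(float)
    p=cv2.undistortPoints(np.stack([u.ravel(),v.ravel()],1)[:,None],K,np.array([c["k1"],0,0,0]))[:,0]
    P=np.c_[p,np.ones(len(p))]*d.reshape(-1,1)
    W=(P@T[:3,:3].T+T[:3,3]).reshape(400,640,3); W[d==0]=np.nan
    return im,W
E
python3 - <<'E'
from h import *
for n in("scene","top"):
    im,W=cloud(n); cv2.imwrite(f"pics/{n}0.png",im); np.save(f"{n}0.npy",W)
    c=r.camera_model(n); print(n,c["k1"],np.round(c["extrinsics"],3).tolist(),np.round(c["K"],1).tolist())
print(r.tip_extent, r.sense())
E
```

```text
scene -0.05303735268712338 [[0.265, 0.679, -0.685, 1.388], [0.964, -0.172, 0.203, -0.258], [0.02, -0.714, -0.7, 0.95], [0.0, 0.0, 0.0, 1.0]] [[366.6, 0.0, 319.5], [0.0, 366.6, 202.0], [0.0, 0.0, 1.0]]
top -0.018773807872328747 [[-0.005, -0.991, 0.134, 0.33], [-1.0, 0.005, 0.0, 0.015], [-0.001, -0.134, -0.991, 1.355], [0.0, 0.0, 0.0, 1.0]] [[369.6, 0.0, 323.1], [0.0, 369.6, 191.2], [0.0, 0.0, 1.0]]
0.019 {'clock': 0.1, 'joint_pos': array([ 6.12429316e+01,  1.26725195e+01,  8.75190243e+01,  3.31979732e-04,
        7.99104721e+01, -7.22658695e+00]), 'qvel': array([ 0.01684759, -0.07350498, -0.11896483, -0.08319054, -0.00584352,
       -0.07363238]), 'effort': array([ 2.21004942e-03, -4.98241031e+01, -3.90550590e+01, -1.88213494e-04,
        5.71356140e-03,  2.68832679e-06]), 'tool_pos': array([0.22914251, 0.58092986, 0.2492909 ]), 'eef_rot': array([[-9.30221984e-01,  3.66996346e-01, -8.61599943e-04],
       [ 3.66997286e-01,  9.30220707e-01, -1.55817263e-03],
       [ 2.29634448e-04, -1.76565127e-03, -9.99998415e-01]]), 'contact_force': array([-0.62354885,  0.46633096, -0.6107424 ]), 'wrist_torque': array([-0.00872909,  0.03227614,  0.0133608 ]), 'grasp_force': 0.0, 'width': 0.0854310980944714}
```

View pics/scene0.png

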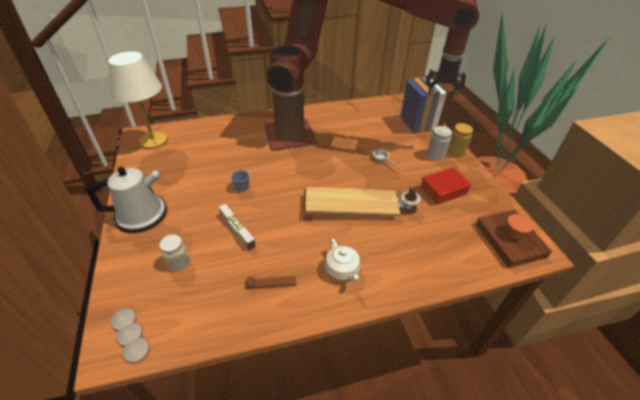

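View pics/top0.png

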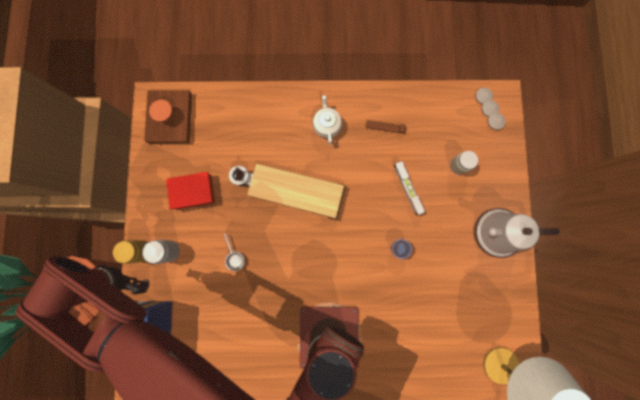

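Scene view: level at px (226,207)–(251,246), board (305–400,188–217), knob about (408,195). Top view: level (397,163)–(423,215), board corners (256,165), (344,184), (337,216), (248,198), knob about (238,174). Next I'll measure these from the depth clouds.

```bash
python3 - <<'E'
from h import *
for n,boxes in (("top",dict(level=(385,155,432,222),board=(244,158,350,222),knob=(222,158,256,190))),("scene",dict(level=(212,198,262,254),board=(298,180,402,222),knob=(396,180,424,218)))):
    W=np.load(n+"0.npy")
    for k,(a,b,c,d) in boxes.items():
        P=W[b:d,a:c].reshape(-1,3); P=P[~np.isnan(P[:,0])]
        lo,hi={'level':(.025,.06),'board':(.034,.055),'knob':(.07,.11)}[k]
        Q=P[(P[:,2]>lo)&(P[:,2]<hi)]
        if len(Q)<5: print(n,k,len(Q),P[:,2].max()); continue
        (c0,s,a0)=cv2.minAreaRect(Q[:,:2].astype(np.float32)*1000)
        box=cv2.boxPoints((c0,s,a0)); e=[box[1]-box[0],box[2]-box[1]]; e=max(e,key=np.linalg.norm)
        print(n,k,len(Q),'c',np.round(c0),'size',np.round(s),'ang',round(float(np.degrees(np.arctan2(e[1],e[0])))%180,1),'z',np.round(np.percentile(Q[:,2],[5,50,95]),4))
        if k=='board':
            A=np.c_[Q[:,:2]-Q[:,:2].mean(0),np.ones(len(Q))]; print('plane',np.linalg.lstsq(A,Q[:,2],rcond=None)[0], Q.mean(0))
im=[cv2.imread("pics/top0.png")[150:230,215:275],cv2.imread("pics/scene0.png")[170:230,385:430]]
cv2.imwrite("pics/c1.png",np.hstack([cv2.resize(i,(390,520),interpolation=2) for i in im]))
E
```

```text
top level 446 c [ 519. -293.] size [200.  27.] ang 22.2 z [0.028  0.0418 0.0477]
top board 3023 c [514. 129.] size [369. 127.] ang 75.4 z [0.0361 0.0435 0.0513]
plane [-0.00669009 -0.03437416  0.04353332] [0.51014027 0.11123343 0.04353332]
top knob 64 c [566. 317.] size [26. 39.] ang 136.0 z [0.0774 0.0915 0.0976]
scene level 435 c [ 525. -293.] size [202.  28.] ang 22.9 z [0.0285 0.0435 0.0478]
scene board 2275 c [522. 122.] size [353. 130.] ang 74.8 z [0.0363 0.0444 0.0522]
plane [-0.00969592 -0.0354752   0.04439327] [0.52155886 0.11160893 0.04439327]
scene knob 68 c [574. 321.] size [14. 43.] ang 164.2 z [0.0721 0.0887 0.0956]
```

View pics/c1.png

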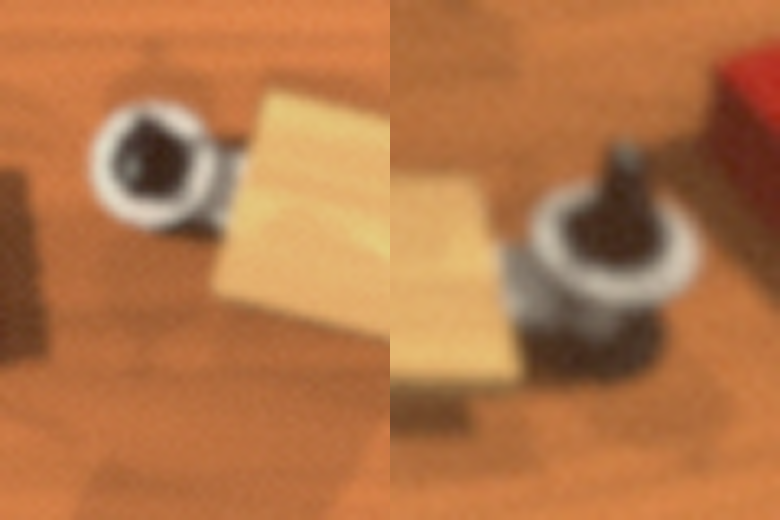

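The depths agree with the given sizes: level 200×27, knob top about 94 mm. Now I'll grasp the level and compute the knob heading and board slope (relative to the table plane) from the saved clouds.

```bash
cat >> h.py <<'E'
def R(yaw,slope=0):
    c,s=np.cos(np.radians(yaw)),np.sin(np.radians(yaw))
    M=np.array([[c,s,0],[s,-c,0],[0,0,-1.]])
    # pitch tool x by slope (rise per m along x)
    a=np.arctan(slope); x=M[:,0]*np.cos(a)+np.array([0,0,np.sin(a)]); y=M[:,1]; return np.c_[x,y,np.cross(x,y)]
BC=np.array([.516,.114]); BA=75.2; D=np.array([np.cos(np.radians(BA)),np.sin(np.radians(BA))]); N=np.array([D[1],-D[0]])
def slope(W):
    # robust slope of board along D relative to the table, and board height at its middle
    P=W.reshape(-1,3); P=P[~np.isnan(P[:,0])]; q=P[:,:2]-BC; a=q@D; b=q@N
    out=[]
    for m in ((abs(a)<.15)&(abs(b)<.05)&(abs(b)>.02)&(P[:,2]>.03)&(P[:,2]<.06),
              (abs(a)<.2)&(abs(b)>.09)&(abs(b)<.2)&(abs(P[:,2])<.01)):
        A=np.c_[a[m],b[m],np.ones(m.sum())]; x=np.linalg.lstsq(A,P[m,2],rcond=None)[0]
        k=abs(A@x-P[m,2])<.006; out.append(np.linalg.lstsq(A[k],P[m,2][k],rcond=None)[0])
    return out[0]-out[1]
E
python3 - <<'E'
from h import *
for n,(a,b,c,d) in (("top",(222,158,256,190)),("scene",(396,180,424,218))):
    W=np.load(n+"0.npy"); print(n,'slope,cross,h',np.round(slope(W),4))
    P=W[b:d,a:c].reshape(-1,3); P=P[P[:,2]>.084]; 
    w,v=np.linalg.eigh(np.cov(P[:,:2].T)); print(len(P),P.mean(0).round(4),np.degrees(np.arctan2(v[1,1],v[0,1]))%180,np.sqrt(w*12).round(3))
r.grip(.06,40)
A=R(22.5); p=np.array([.522,-.293])
r.move_pose([.45,.1,.28],R(75)); r.move_pose([*p,.15],A); r.line_to([*p,.027],.12)
print(r.sense()["contact_force"])
r.grip(.0,40); s=r.sense(); print(s["width"],s["grasp_force"],s["clock"])
r.line_to([*p,.2],.15)
s=r.sense(); print(s["width"],s["grasp_force"],s["contact_force"],s["clock"])
r.move_pose([*(BC-.01*D),.2],R(BA))
im,W=cloud("scene"); t,_=cloud("top")
cv2.imwrite("pics/c2.png",np.hstack([cv2.resize(im[100:240,280:450],(400,330)),cv2.resize(t[130:240,200:370],(400,330))]))
E
```

```text
top slope,cross,h [-0.0397  0.0005  0.0437]
56 [0.5651 0.3174 0.0921] 163.60743776334283 [0.015 0.042]
scene slope,cross,h [-0.0452  0.0135  0.0445]
44 [0.5749 0.3205 0.0914] 166.72720220774772 [0.015 0.044]
[ 0.09258717 -0.04377948  1.31296811]
0.02521825932175948 40.754093527793884 5.5167
0.025520174700840524 39.98614847660065 [ 0.21029958  0.26300666 -3.62883779] 6.8167
```

View pics/c2.png

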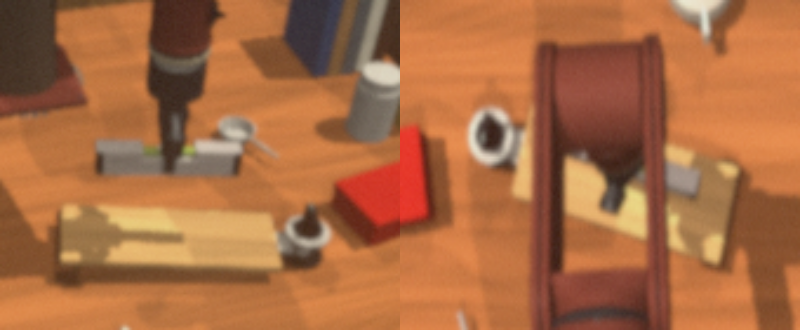

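The level is held centred and horizontal, and the knob bar heading is 165° at (0.570, 0.319). Board slope is about −0.042. Next I'll place the level.

```bash
python3 - <<'E'
from h import *
p=BC-.01*D; A=R(BA,-.042)
r.line_to([*p,.10],.12,attitude=A)
r.dwell(.3)
print('hit',r.line_to([*p,.062],.03,threshold=3)); s=r.sense(); print(s["tool_pos"],s["contact_force"])
r.grip(.06); r.dwell(.3)
z=s["tool_pos"][2]
r.line_to([*p,z+.03],.08); r.line_to([*p,.2],.2)
k=np.array([.57,.319]); r.grip(.045)
r.move_pose([*k,.2],R(165)); 
im,W=cloud("scene"); print(slope(W)); t,W2=cloud("top"); print(slope(W2)); print(r.sense()["clock"])
cv2.imwrite("pics/c3.png",np.vstack([cv2.resize(im[170:230,290:440],(750,300),interpolation=2),cv2.resize(t[150:210,240:390],(750,300),interpolation=2)]))
E
```

```text
hit True
[0.51320703 0.10433825 0.07183155] [-0.64065353 -0.26474092  4.47097775]
[-0.04495503  0.0118896   0.04426949]
[-0.0433206  0.0011954  0.0433144]
14.0417
```

View pics/c3.png

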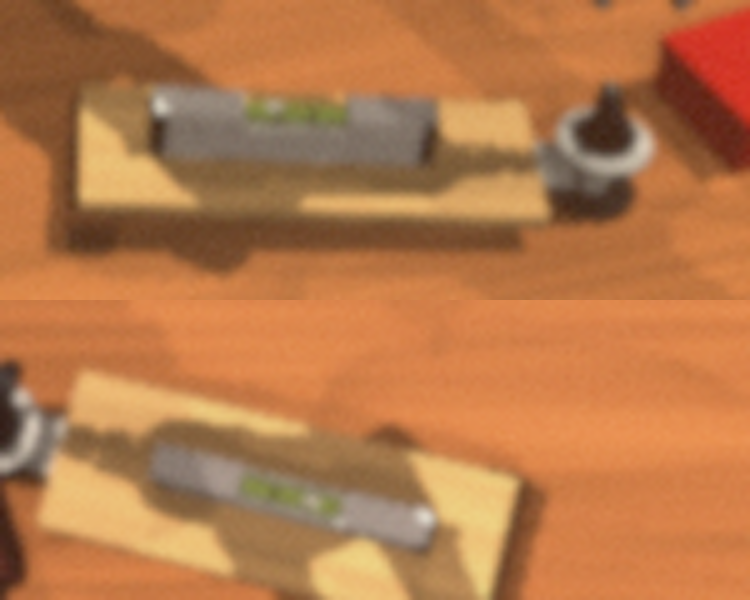

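The level is on the board, and the bubble is at scene crop x≈272 against a vial middle of about 296, so roughly −16 mm. That matches the slope of about −0.045. I'll turn the knob about 1.25 rad.

```bash
python3 - <<'E'
from h import *
k=[.57,.319,.089]
print('hit',r.line_to(k,.1,threshold=8)); s=r.sense(); print(s["tool_pos"],s["contact_force"])
r.grip(0,60); s=r.sense(); print(s["width"],s["contact_force"],s["wrist_torque"])
for y in np.linspace(165,165-71.6,9)[1:]:
    r.move_pose(k,R(y))
s=r.sense(); print(s["contact_force"],s["wrist_torque"],s["width"]); r.dwell(1.5)
S=[];I=[]
for i in range(6):
    im,W=cloud("scene"); t,W2=cloud("top"); S.append([slope(W)[0],slope(W2)[0]]); I.append(im.astype(float))
print(np.mean(S,0),np.std(S,0),r.sense()["clock"])
im=np.mean(I,0).astype(np.uint8); cv2.imwrite("pics/c4.png",cv2.resize(im[175:215,310:390],(800,400),interpolation=2))
E
```

```text
hit False
[0.57069408 0.31927769 0.09003474] [0.48397834 0.36672843 0.21619089]
0.012709682991324443 [1.04876899 5.39138177 1.80906224] [ 0.64645616 -0.14223394  0.0670066 ]
[-6.39054013  3.0388219  10.62742618] [ 0.24820508  1.17990049 -0.01017719] 0.012832574868029616
[-0.00592172 -0.00239548] [0.00074566 0.00047029] 19.9833
```

View pics/c4.png

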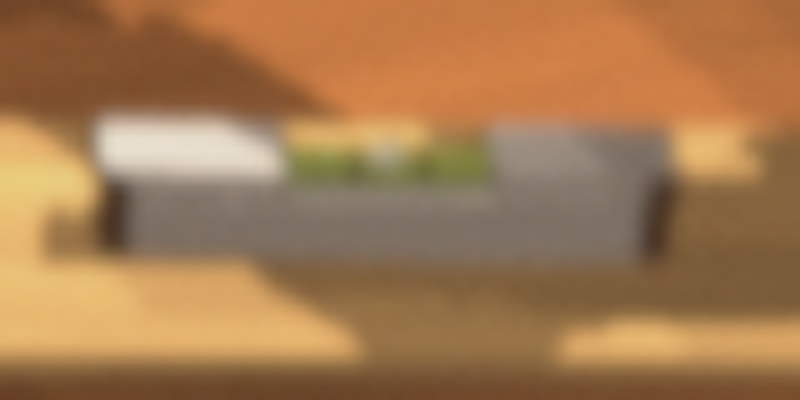

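The bubble at x≈385 lies between the rings (352, 425), about 1.5 mm short of the middle. I'll nudge the knob 6° more, release, and press.

```bash
python3 - <<'E'
from h import *
k=[.57,.319,.089]; y=165-71.6-6
r.move_pose(k,R(y)); r.dwell(.5)
r.grip(.045); r.line_to([.57,.319,.2],.12); r.grip(0,40)
p=BC-.075*D
r.move_pose([*p,.16],R(BA)); r.line_to([*p,.125],.1); r.dwell(.6)
f0=r.sense()["contact_force"]; print(f0)
print('hit',r.line_to([*p,.09],.02,threshold=3)); r.dwell(.3)
z=r.sense()["tool_pos"][2]; print(z)
for i in range(40):
    F=(r.sense()["contact_force"]-f0)[2]
    if F>11: break
    z-=.0002 if F>6 else .0004
    r.line_to([*p,z],.01); r.dwell(.1)
r.dwell(1)
s=r.sense(); print(i,z,s["tool_pos"],s["contact_force"]-f0,s["clock"])
I=[];S=[]
for i in range(6):
    im,W=cloud("scene"); I.append(im.astype(float)); S.append(slope(W)[0])
print(np.mean(S))
im=np.mean(I,0).astype(np.uint8); cv2.imwrite("pics/c5.png",cv2.resize(im[165:215,305:405],(800,400),interpolation=2))
E
```

```text
[ 0.14785499 -0.3664433   0.23715492]
hit True
0.11306364031250447
5 0.11166364031250446 [0.49729604 0.0414244  0.11296127] [-4.65282378  0.51197701 12.47398303] 28.8083
-0.002734952526193482
```

View pics/c5.png

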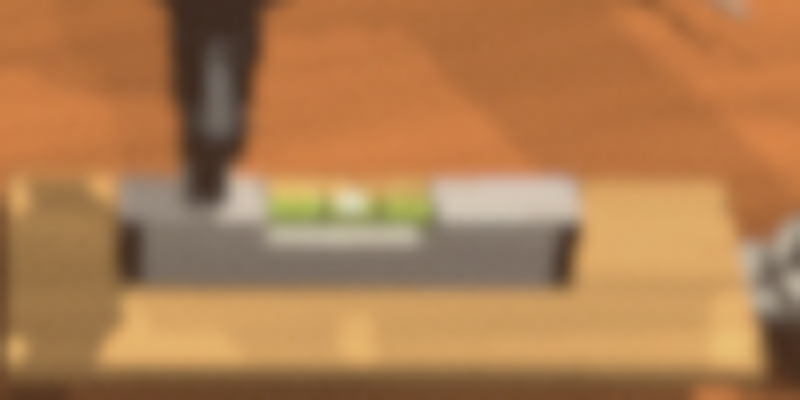

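The bubble is centred (350 against a vial middle of 349) with the level pressed at 12.5 N, so I'm handing in.

```bash
python3 -c "
from bench import r
print(r.sense()['contact_force']); print(r.job_done())"
```

```text
[-3.71731672 -0.21445899 12.58252014]
the job is handed in; nothing more can be done
None
```

I handed the job in at about 29 s with the level lying along the board, the bubble centred as seen in the last picture, and the arm still pressing down with about 12.5 N; the judge's verdict was not shown.

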